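# Open the bayonet lid of a casting pot

## Task

Open the casting pot that has the orange lid: turn the lid anticlockwise (seen from above) by its grip bar until its two lugs reach the gaps in the collar, lift it straight off, and set it down, without dropping it, right way up and wholly on the round cork mat. Leave the pot with the blue lid as it is.

Things in the scene. Friction and masses are not known exactly. Their poses are not given: they have to be found in the camera images.
- orange_lid_grip (a point): Mid-point of the orange lid's grip bar (64 along x, 16 along y, 28 mm high) on the lid's axis (z up). All in mm. Lid: loose, 0.1 to 0.2 kg, 84 across; its crown is 26 below this point, its flat underside 50 below, its two lugs point along +x and -x (below the bar's ends) to 51 from the axis. Closed: bar 49 to 75 degrees clockwise of the pot's gaps, this point 112 above the pot's underside
- orange_pot: Fixed upright aluminium pot, 124 across the foot (mm); origin: centre of underside. Dark collar, 116 across, top at 83, roofs over the lugs but for two 70-degree gaps at the pot's +x and -x (white dots). With lugs along the pot's x axis, either way round, within 15 degrees, the lid lifts off; about 25 degrees further anticlockwise is a stop. Lid has 3 of side play, reaches 8 into the pot
- cork_mat: Round cork mat 160 mm across, 6 mm thick, fixed flat on the table; origin: centre of its underside
- blue_lid_end (a point): One end of the blue lid's grip bar, half-way up it; that lid's axis is 32 mm along this point's -x. This lid and its pot are like the orange one but for the colour and must stay as they are
Not all that is in view belongs to the job. Leave any yellow look-alike of the part that bears orange_lid_grip alone.

How it is judged:
By the outcome, as a careful person would: the job done as asked, in the order asked, and still so for the second after the job is handed in, with the robot touching nothing.
It also fails if it takes over 43 s, if anything falls off the work surface, if the arm or the gripper's body presses on something with over 40 N, if the wrist force passes 120 N, or if a joint passes its speed limit or range.

## Robot

A 7-joint arm with a two-finger parallel gripper is mounted at the origin on a cart in front of the work surface, level with it; the furniture and walls round the work are solid. World frame = base frame: x ahead of the robot, y to its left, z up, the work surface at z = 0. Lengths are in mm, angles in degrees, forces in N, time in s.
With the tool pointing down it reaches from about 425 to 950 mm from the base axis. Payload 4.7 kg.
Tool frame: the origin (TCP) lies midway between the tips of the shut fingers; the grasp point (between the pads) lies 19 mm behind it; z points along the fingers, y is the line along which they close (so a half turn about z gives the same grasp; the last joint's range is limited). The gripper opens to 87 mm and grips with 3 to 60 N. Pads are 19 mm wide; open, the fingers measure 117 mm over their backs; the gripper's body (75 mm by 190 mm) begins 51 mm behind the grasp point.
Start: joints at [69.047, 26.849, -2.785, 87.806, 1.381, 65.374, -4.715], TCP at [223.114, -637.079, 222.573] pointing down, gripper open.
Joint ranges: [-148.3, 148.3], [-19.14, 114.17], [-79.39, 73.82], [5.75, 140.21], [-59.74, 239.74], [12.07, 113.84], [-152.46, 152.46]. Speed limits (degrees/s): [147.25, 147.25, 180, 180, 180, 180, 180].

## Interface

Orientations are given as [roll, pitch, yaw] about the fixed x, y, z axes, in that order (R = Rz(yaw) Ry(pitch) Rx(roll)).
In Python, from workcell import manip gives the robot as it stands.
- The arm moves only by the shell command python3 -m pendant 'ROWS'. ROWS is JSON, a list of rows, each a list of 3 entries, a list of its own where there are three numbers: the gripper command: -1 is shut, 1 is fully open, values between are in proportion, then the shift along the tool's x, y, z in mm, then the turn about the tool's z in rad. A call has 1 to 20 rows; each row shifts and turns the commanded pose from where the row before left it, along the tool's axes as they then stand; what a row does not reach is not made up. A row lasts 1/8 s, in which the tool goes at most 62.5 mm and 10.7 degrees, less where a joint would pass 70% of its speed; a pose out of reach is approached as far as the arm can. A call with a gripper value outside its range is refused whole. The fingers move at their own pace and stop on an object; the grip force is fixed at half the most. Time passes only in rows, so rows that do not move let the fingers close. It gives the time, the measured TCP pose, the force, the opening and the grip force at its end, in the units of the state.
- manip.sense(): the state, without advancing time (a new reading comes with each control period).
- manip.capture(name): name is "scene" or "side" or "wrist"; returns a dict with "color" (384x512x3 uint8, blue, green, red), "intrinsics" (3x3 intrinsics, pixels), "k1" (the pictures are not rectified: a ray, as slopes to the right and down, at radius r is drawn at 1 + k1 r^2 times it, then the intrinsics apply), "rvec" (rotation vector, rad) and "tvec" (3), from world to camera coordinates, as OpenCV has them. Camera axes: x right, y down, z forward; pixel columns grow to the right and rows downward; lengths in mm; the calibration is good to about 2 mm. A picture is of the moment at which its call begins. There is no depth.
- manip.job_done(): hands the job in; it is judged then, once.
The state is a dict: "time_s": time; "q": joint angles; "joint_vel": joint speeds; "effort": joint torques, N m; "position": TCP position; "tcp_rot": TCP orientation; "ft_force": force on the tool from outside, world axes, zero at the start; "moment": the same for the moment, N m; "opening": finger opening in mm; "grasp_force": force on a finger pad.
Only numpy, scipy, OpenCV 4.12 (cv2) and the standard library are available. Lean on these libraries where they do the work, as an engineer would, in place of code of your own. Each camera call takes 0.05 s, during which the arm holds its last target. There are 200 camera calls.

## Working session

There is one attempt and no reset: what is moved stays moved. The work goes in short steps, Python scripts to look and compute and a shell command to move; the robot and the scene stay as the last step left them, time stands still between calls to the robot, and variables do not carry over. Pictures are saved under pics/ and viewed, at most 10 in all, crops included, and the job is handed in when it is done.

```bash
mkdir -p pics; python3 - <<'E'
from workcell import manip
import cv2,numpy as np
s=manip.sense();print(s)
ims=[]
for n in("scene","side"):
    c=manip.capture(n);cv2.imwrite(f'pics/{n}0.png',c['color']);np.savez(n+'0.npz',**c)
    print(n,c['intrinsics'].tolist(),c['k1'],c['rvec'],c['tvec'])
E
```

```text
{'time_s': 0.0, 'q': array([69.04774999, 26.89928603, -2.78377833, 87.87409307,  1.38058952,
       65.37379997, -4.71509576]), 'joint_vel': array([-0.03131481,  0.01834491,  0.04592661,  0.04456553, -0.03004233,
       -0.03062357, -0.05666471]), 'effort': array([ 2.24482578e-04, -5.07982278e+01, -8.02108040e-02, -2.36160350e+01,
       -6.12336514e-02,  3.79487139e-02,  1.88184545e-04]), 'position': array([ 222.86511056, -636.5126158 ,  221.47337042]), 'tcp_rot': array([-1.79886440e+02,  4.15104630e-03,  1.92980112e+01]), 'ft_force': array([ 0.09572413, -0.08640984,  0.38101076]), 'moment': array([-0.01509768, -0.02911583, -0.0036853 ]), 'grasp_force': 0.0, 'opening': 87.2164219091367}
scene [[424.42294578972695, 0.0, 262.88195032507275], [0.0, 424.42294578972695, 191.28954926910077], [0.0, 0.0, 1.0]] -0.042222282448045996 [ 2.04027401 -0.45282156  0.28009501] [-468.26374748  195.86514621  998.66988765]
side [[429.9068542643203, 0.0, 258.16110051539084], [0.0, 429.9068542643203, 194.35512719732776], [0.0, 0.0, 1.0]] -0.06711981590475882 [ 2.07839532 -0.14572082  0.07607624] [-507.80605018  127.67964966 1147.85765633]
```

View pics/scene0.png

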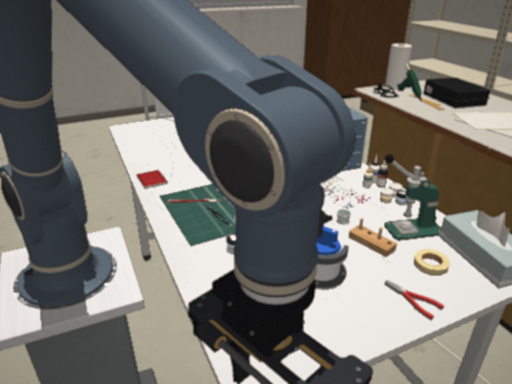

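View pics/side0.png

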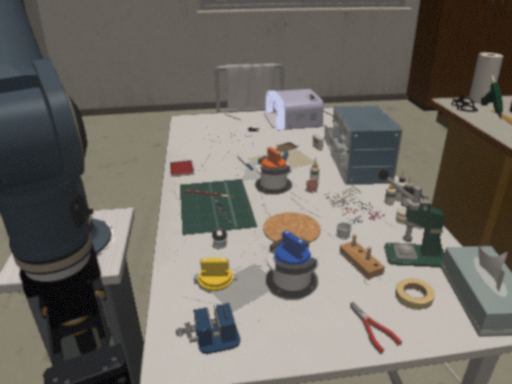

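The side view shows the orange-lidded pot at about (273,170), the cork mat at (292,228) and the blue-lidded pot at (291,265). The yellow look-alike is at (215,272). In the scene view the arm hides most of the work area.

```bash
cat > h.py <<'E'
import cv2,numpy as np
from workcell import manip
def ray(c,px):
    R,_=cv2.Rodrigues(c['rvec']);t=np.array(c['tvec']).ravel()
    p=cv2.undistortPoints(np.array(px,float).reshape(-1,1,2),c['intrinsics'],np.array([float(c['k1']),0,0,0])).reshape(-1,2)
    return -R.T@t,np.c_[p,np.ones(len(p))]@R
def plane(c,px,z):
    o,d=ray(c,px);return o+d*((z-o[2])/d[:,2])[:,None]
def proj(c,X):
    return cv2.projectPoints(np.array(X,float).reshape(-1,3),c['rvec'],c['tvec'],c['intrinsics'],np.array([float(c['k1']),0,0,0]))[0].reshape(-1,2)
def tri(cs,ps):
    A=np.zeros((3,3));b=np.zeros(3)
    for c,p in zip(cs,ps):
        o,d=ray(c,[p]);d=d[0]/np.linalg.norm(d[0]);M=np.eye(3)-np.outer(d,d);A+=M;b+=M@o
    return np.linalg.solve(A,b)
def orange(im):
    h=cv2.cvtColor(im,cv2.COLOR_BGR2HSV);return cv2.inRange(h,(4,190,120),(16,255,255))
E
python3 - <<'E'
from h import *
c=dict(np.load('side0.npz'))
print('orange grip',plane(c,[(273,155)],112),'pot foot',plane(c,[(273,185)],0),'mat',plane(c,[(292,228)],6),'blue',plane(c,[(291,240)],112),'box',plane(c,[(338,172),(385,188),(318,190),(303,140)],0))
E
```

```text
orange grip [[592.40185585 231.07335986 112.        ]] pot foot [[594.85261242 238.85676596   0.        ]] mat [[603.12607795 -29.32518285   6.        ]] blue [[ 555.58940734 -230.84747181  112.        ]] box [[836.42142554 300.81003039   0.        ]
 [954.40738926 164.34781644   0.        ]
 [733.34219904 183.43296592   0.        ]
 [781.84901912 608.15007707   0.        ]]
```

```bash
python3 -m pendant '[[1,[44,-26,-8],0],[1,[44,-26,-8],0],[1,[44,-26,-8],0],[1,[44,-26,-8],0],[1,[44,-26,-8],0],[1,[44,-26,-8],0],[1,[44,-26,-8],0],[1,[44,-26,-8],0],[1,[44,-26,-8],0],[1,[44,-26,-8],0],[1,[18,-47,0],0],[1,[18,-47,0],0],[1,[18,-47,0],0],[1,[18,-47,0],0],[1,[18,-47,0],0],[1,[18,-47,0],0],[1,[18,-47,0],0],[1,[18,-47,0],0],[1,[0,0,0],0]]'
python3 - <<'E'
from h import *
ims=[]
for n in("scene","side","wrist"):
    c=manip.capture(n);np.savez(n+'1.npz',**c);cv2.imwrite(f'pics/{n}1.png',c['color'])
    if n!='side':ims.append(c['color'])
    m=orange(c['color']);k,l,st,ce=cv2.connectedComponentsWithStats(m)
    print(n,[(st[i].tolist(),ce[i].round(1).tolist()) for i in range(1,k) if st[i,4]>40])
cv2.imwrite('pics/sw1.png',cv2.resize(np.hstack(ims),(800,300)))
E
```

```text
time_s: 2.48
position: [562.6, 161.7, 302.2]
tcp_rot: [-179.8, 0.0, 19.8]
ft_force: [-0.3, -0.9, 0.6]
opening: 87.0
grasp_force: 0.0
scene [([243, 158, 22, 8, 113], [252.2, 162.1])]
side []
wrist [([170, 83, 72, 69, 2444], [204.4, 121.2]), ([194, 234, 20, 23, 58], [203.8, 243.8])]
```

View pics/sw1.png

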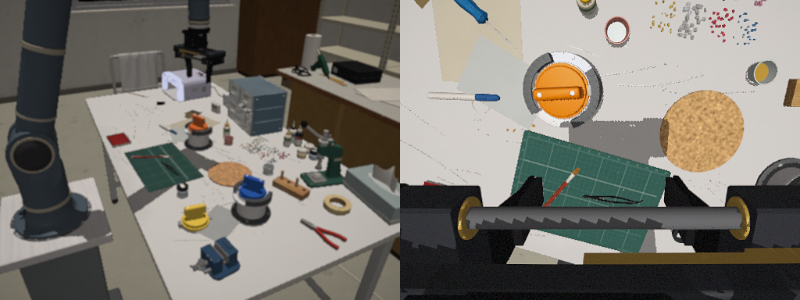

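The wrist view shows the orange lid at about (206,118) full-resolution and the mat at about (385,167). I need a larger crop to read the bar and the gap dots.

```bash
python3 - <<'E'
from h import *
c=dict(np.load('wrist1.npz'));im=c['color']
cv2.imwrite('pics/crop1.png',cv2.resize(im[50:180,140:290],(750,650),interpolation=cv2.INTER_CUBIC)[:600])
cork=cv2.inRange(cv2.cvtColor(im,cv2.COLOR_BGR2HSV),(8,70,90),(22,180,255));cork[:,:330]=0;cork[230:]=0
cs,_=cv2.findContours(cork,cv2.RETR_EXTERNAL,cv2.CHAIN_APPROX_NONE);k=max(cs,key=cv2.contourArea);print(cv2.fitEllipse(cv2.convexHull(k)))
P=plane(c,k[:,0],6)[:,:2];print('mat',cv2.minEnclosingCircle(P.astype(np.float32)))
o,d=ray(c,[(206,118)]);print('cam',o,plane(c,[(206,118)],112))
E
```

```text
((385.9518127441406, 167.4482421875), (100.25029754638672, 111.7041244506836), 52.530433654785156)
mat ((601.9988403320312, -27.456979751586914), 80.10266876220703)
cam [637.52690462 182.33533936 465.90323287] [[597.52720694 230.96251355 112.        ]]
```

View pics/crop1.png

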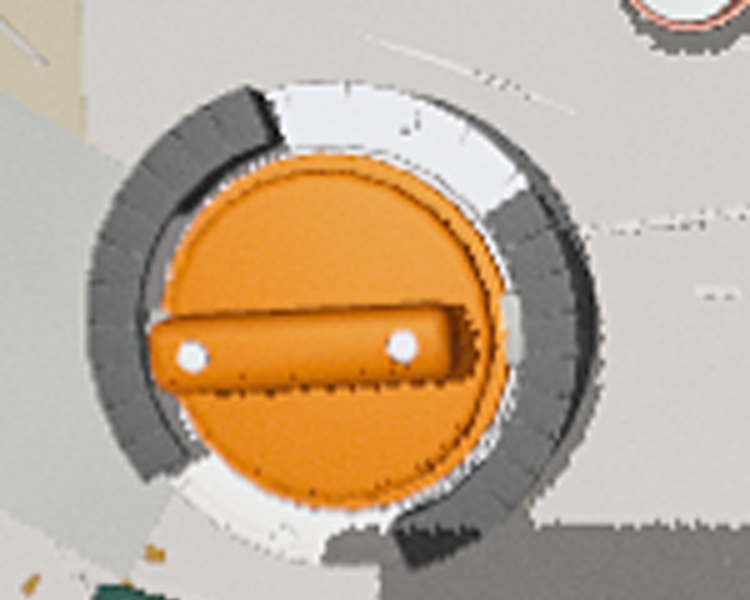

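The bar runs roughly horizontally, with its top dots at crop (192,356) and (403,346). The collar gaps have outer corners at (255,88) and (525,185) above, and (150,480) and (405,565) below.

```bash
python3 - <<'E'
from h import *
c=dict(np.load('wrist1.npz'))
f=lambda L:[(140+x/5,50+y/5) for x,y in L]
b=plane(c,f([(192,356),(403,346)]),126);print('bar',b,b.mean(0),np.linalg.norm(b[0]-b[1]))
ba=np.degrees(np.arctan2(*(b[1]-b[0])[1::-1]));print('bar ang',ba)
e=plane(c,f([(255,88),(525,185),(405,565),(150,480)]),83);cx=e.mean(0);print('pot',cx,np.linalg.norm(e-cx,axis=1))
a=np.degrees(np.arctan2(*(e-cx).T[1::-1]));print('corner ang',a)
x,y=e[0]-e[2],e[1]-e[3]
g=np.degrees(np.arctan2(*(e[0]+e[1]-e[2]-e[3])[1::-1]));print('gap',g,'turn ccw',(g-ba)%180)
s=manip.sense();print(s['position'],s['tcp_rot'],s['q'])
E
```

```text
bar [[586.35176587 255.44075391 126.        ]
 [603.0081509  214.25789457 126.        ]] [594.67995839 234.84932424 126.        ] 44.4236768525996
bar ang -67.97915670126426
pot [595.32864103 234.58594068  83.        ] [56.8641551  56.91085972 56.85652625 56.99043587]
corner ang [  34.76286427  -34.04108789 -145.15413557  145.93617985]
gap 0.34478258417517743 turn ccw 68.32393928543944
[564.18842432 154.83253782 302.05525806] [1.79940574e+02 6.02125703e-02 1.92203056e+01] [  0.98336112  17.11126596 -26.15792025  93.2719086    7.91785611
  71.51261113 -97.47579755]
```

```bash
python3 -m pendant '[[1,[27.7,-32.6,0],0],[1,[27.7,-32.6,0],0],[1,[0,0,12],0.169],[1,[0,0,12],0.169],[1,[0,0,12],0.169],[1,[0,0,12],0.169],[1,[0,0,12],0.169],[1,[0,0,12],0.169],[1,[0,0,12],0.169],[1,[0,0,12],0.169],[1,[0,0,12],0.169],[1,[0,0,0],0],[1,[0,0,0],0]]'
python3 - <<'E'
from h import *
c=manip.capture('wrist');np.savez('wrist2.npz',**c)
cv2.imwrite('pics/w2.png',c['color']);s=manip.sense();print(s['position'],s['tcp_rot'],s['q'])
E
```

```text
time_s: 4.25
position: [591.5, 234.5, 195.0]
tcp_rot: [178.4, 0.6, -57.6]
ft_force: [1.0, 0.1, -0.3]
opening: 87.3
grasp_force: 0.0
[591.59414419 234.30856163 195.18192844] [178.41711196   0.6380734  -57.68625975] [ -56.18725567   30.94525019   45.3692822    95.89153747  -23.93999523
   65.11987216 -151.62935388]
```

View pics/w2.png

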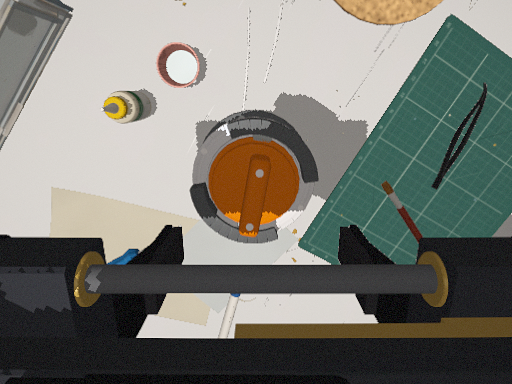

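The wrist is at its joint limit for that yaw. The bar still lies inside the collar, at about (255,195). I'll use the half-turned grasp instead, at yaw 112.

```bash
python3 -m pendant '[[1,[0,0,0],-0.185],[1,[0,0,0],-0.185],[1,[0,0,0],-0.185],[1,[0,0,0],-0.185],[1,[0,0,0],-0.185],[1,[0,0,0],-0.185],[1,[0,0,0],-0.185],[1,[0,0,0],-0.185],[1,[0,0,0],-0.185],[1,[0,0,0],-0.185],[1,[0,0,0],-0.185],[1,[0,0,0],-0.185],[1,[0,0,0],-0.185],[1,[0,0,0],-0.185],[1,[0,0,0],-0.185],[1,[0,0,0],-0.185],[1,[0,0,0],0],[1,[0,0,0],0]]'
python3 - <<'E'
from h import *
c=manip.capture('wrist');np.savez('wrist3.npz',**c)
cv2.imwrite('pics/w3.png',c['color']);s=manip.sense();print(s['position'],s['tcp_rot'],s['q'])
E
```

```text
time_s: 6.55
position: [592.0, 233.5, 196.1]
tcp_rot: [-178.4, -0.3, 111.6]
ft_force: [-0.7, -0.4, -0.2]
opening: 87.1
grasp_force: 0.0
[591.90087494 233.69706595 195.84963846] [-178.41096032   -0.24168008  111.646848  ] [-29.2274997   25.24838052   5.60460962  94.27763249  -3.04998316
  62.19196282  -1.01123779]
```

View pics/w3.png

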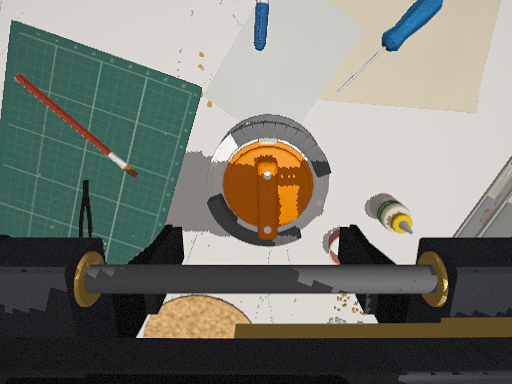

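Now the bar points straight down the image, with its dots at (267,175) and (267,230), square to the finger line.

```bash
python3 - <<'E'
from h import *
from scipy.spatial.transform import Rotation as Ro
c=dict(np.load('wrist3.npz'))
b=plane(c,[(267,175),(267,230)],126);m=b.mean(0);print(b,m,np.linalg.norm(b[0]-b[1]),np.degrees(np.arctan2(*(b[0]-b[1])[1::-1])))
s=manip.sense();R=Ro.from_euler('xyz',s['tcp_rot'],degrees=True)
for z in (92.5,):
  for xy in (m[:2],[595,234.7]): print(R.inv().apply(np.r_[xy,z]-s['position']))
print(R.as_matrix()[:,2])
E
```

```text
[[587.12821221 255.24170505 126.        ]
 [604.00413608 213.53773904 126.        ]] [595.56617415 234.38972205 126.        ] 44.98908298118438 112.03120640825017
[ -1.14419888   6.5267269  103.20443114]
[ -0.64695469   6.11515538 103.21794683]
[-0.02733013 -0.00631021 -0.99960655]
```

```bash
python3 -m pendant '[[1,[-0.9,6.3,20],0],[1,[0,0,25],0],[1,[0,0,25],0],[1,[0,0,20],0],[1,[0,0,13],0],[1,[0,0,0],0],[-1,[0,0,0],0],[-1,[0,0,0],0],[-1,[0,0,0],0],[-1,[0,0,0],0],[-1,[0,0,0],0],[-1,[0,0,0],0],[-1,[0,0,0],0],[-1,[0,0,0],0]]'
```

```text
time_s: 8.35
position: [594.8, 234.9, 92.1]
tcp_rot: [-178.3, -0.2, 111.8]
ft_force: [0.1, 0.2, 4.6]
opening: 15.9
grasp_force: 29.9
```

```bash
python3 -m pendant '[[-1,[0,0,0],-0.1],[-1,[0,0,0],-0.1],[-1,[0,0,0],-0.1],[-1,[0,0,0],-0.1],[-1,[0,0,0],-0.1],[-1,[0,0,0],-0.1],[-1,[0,0,0],0]]'
```

```text
time_s: 9.22
position: [595.4, 233.8, 92.2]
tcp_rot: [-178.7, -1.1, 146.0]
ft_force: [-0.4, -1.8, 1.5]
opening: 15.7
grasp_force: 29.7
```

```bash
python3 -m pendant '[[-1,[0,0,0],-0.1],[-1,[0,0,0],-0.1],[-1,[0,0,0],-0.1],[-1,[0,0,0],-0.1],[-1,[0,0,0],-0.1],[-1,[0,0,0],-0.09],[-1,[0,0,0],0],[-1,[0,0,0],0]]'
python3 - <<'E'
from h import *
s=manip.sense();print(s['position'],s['tcp_rot'],s['ft_force'],s['moment'],s['q'])
a=[]
for n in('scene','wrist'):
    c=manip.capture(n);np.savez(n+'4.npz',**c);a.append(c['color'])
x0=cv2.resize(a[0][110:260,190:340],(384,384),interpolation=cv2.INTER_CUBIC)
cv2.imwrite('pics/sw4.png',cv2.resize(np.hstack([x0,a[1]]),(800,343)))
E
```

```text
time_s: 10.22
position: [595.4, 233.9, 92.4]
tcp_rot: [-179.5, -1.6, 179.8]
ft_force: [0.5, -4.5, 4.8]
opening: 15.7
grasp_force: 29.8
[595.39551399 233.91415326  92.36197708] [-179.5043595    -1.57055936  179.8131419 ] [ 0.48298754 -4.4860237   4.81884742] [-1.08396543 -0.38909832 -0.14260611] [-16.69581555  32.3520767  -11.8497261   98.03328289   7.66380153
  52.05329004  58.16703677]
```

View pics/sw4.png

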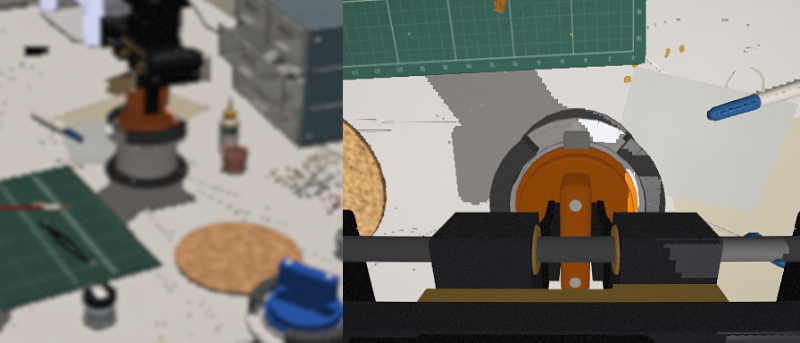

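The grey lug at about (577,138) sits mid-gap in the collar. I'll lift slowly.

```bash
python3 -m pendant '[[-1,[0.1,0,-4],0],[-1,[0.1,0,-4],0],[-1,[0.1,0,-4],0],[-1,[0.1,0,-4],0],[-1,[0.1,0,-4],0],[-1,[0,0,0],0]]'
```

```text
time_s: 11.08
position: [595.1, 235.3, 112.5]
tcp_rot: [-179.6, -1.6, 180.0]
ft_force: [0.0, 0.2, -2.0]
opening: 15.7
grasp_force: 29.8
```

```bash
python3 -m pendant '[[-1,[0,0,-11],0],[-1,[0,0,-11],0],[-1,[0,0,-11],0],[-1,[0,0,-11],0],[-1,[-1,-20,0],0],[-1,[-1,-35,0],0],[-1,[-1,-40,0],0],[-1,[-1,-40,0],0],[-1,[-1,-40,0],0],[-1,[-1,-40,0],0],[-1,[-1,-30,0],0],[-1,[0,-18,0],0],[-1,[0,0,0],0],[-1,[0,0,0],0]]'
python3 - <<'E'
from h import *
s=manip.sense();print(s['position'],s['tcp_rot'],s['ft_force'])
a=[]
for n in('scene','side'):
    c=manip.capture(n);np.savez(n+'5.npz',**c);a.append(c['color'])
cv2.imwrite('pics/sw5.png',np.hstack([cv2.resize(a[0][110:280,190:360],(400,400),interpolation=2),cv2.resize(a[1][130:300,190:360],(400,400),interpolation=2)]))
E
```

```text
time_s: 12.82
position: [603.0, -25.9, 157.7]
tcp_rot: [-179.6, -1.6, -179.9]
ft_force: [0.1, 0.2, -1.3]
opening: 15.7
grasp_force: 29.8
[602.97398197 -25.85214206 157.69686908] [-179.64944515   -1.6255061  -179.91141053] [ 0.09905784  0.22917745 -1.3286432 ]
```

View pics/sw5.png

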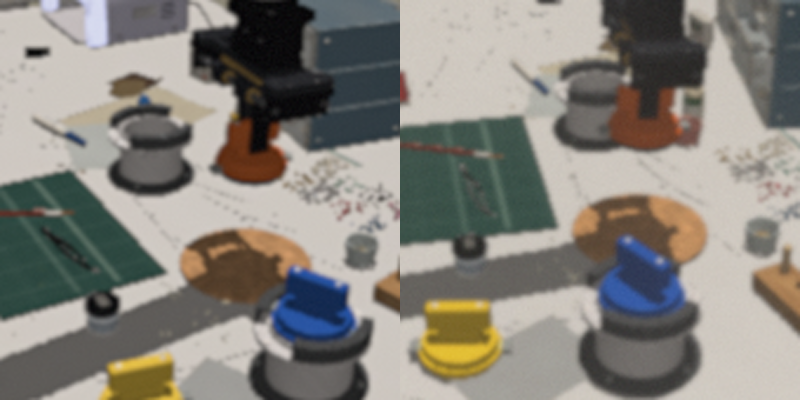

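The lid hangs level in the gripper over the mat, and the orange pot is open. I'll lower it.

```bash
python3 -m pendant '[[-1,[-0.5,-1,20],0],[-1,[-0.5,-1,25],0],[-1,[-0.5,0,25],0],[-1,[-0.5,0,22],0],[-1,[-0.5,0,14],0],[-1,[0,0,7],0],[-1,[0,0,3],0],[-1,[0,0,2],0],[-1,[0,0,0],0]]'
```

```text
time_s: 14.05
position: [602.5, -30.5, 40.1]
tcp_rot: [-179.6, -1.6, 180.0]
ft_force: [-0.4, 0.2, -2.4]
opening: 15.9
grasp_force: 29.8
```

```bash
python3 -m pendant '[[-1,[0,1,1.5],0],[-1,[0,1,1],0],[-1,[0,0,0.7],0],[-1,[0,0,0],0],[-1,[0,0,0],0]]'
```

```text
time_s: 14.68
position: [602.1, -28.3, 36.6]
tcp_rot: [-179.6, -1.6, 180.0]
ft_force: [-0.4, 0.6, 0.4]
opening: 15.6
grasp_force: 29.8
```

```bash
python3 -m pendant '[[-1,[0,0,0.5],0],[-1,[0,0,0.4],0],[-1,[0,0,0],0],[-1,[0,0,0],0]]'
```

```text
time_s: 15.18
position: [602.0, -28.2, 36.5]
tcp_rot: [-179.6, -1.6, 180.0]
ft_force: [-3.4, 1.6, 6.4]
opening: 15.6
grasp_force: 29.8
```

In contact with the mat. I'll release, back off and check.

```bash
python3 -m pendant '[[-0.5,[0,0,0],0],[0,[0,0,0],0],[0,[0,0,0],0],[0.3,[0,0,0],0],[0.3,[0,0,0],0],[0.3,[0,0,-4],0],[0.3,[0,0,-15],0],[0.3,[0,0,-30],0],[0.3,[0,0,-40],0],[0.3,[0,0,-50],0],[0.3,[0,0,-40],0],[0.3,[0,0,-30],0],[0.3,[0,0,0],0]]'
python3 - <<'E'
from h import *
s=manip.sense();print(s['position'],s['ft_force'])
a=[]
for n in('scene','side','wrist'):
    c=manip.capture(n);np.savez(n+'6.npz',**c);a.append(c['color'])
cv2.imwrite('pics/sw6.png',cv2.resize(np.hstack([cv2.resize(a[1][130:300,190:360],(384,384),interpolation=2),a[2]]),(800,343)))
E
```

```text
time_s: 16.8
position: [609.7, -26.8, 248.6]
tcp_rot: [-179.6, -1.2, 180.0]
ft_force: [-0.2, -0.7, 0.3]
opening: 56.7
grasp_force: 0.0
[609.7151465  -26.79241879 248.55072478] [-0.23410277 -0.68284161  0.28040838]
```

View pics/sw6.png

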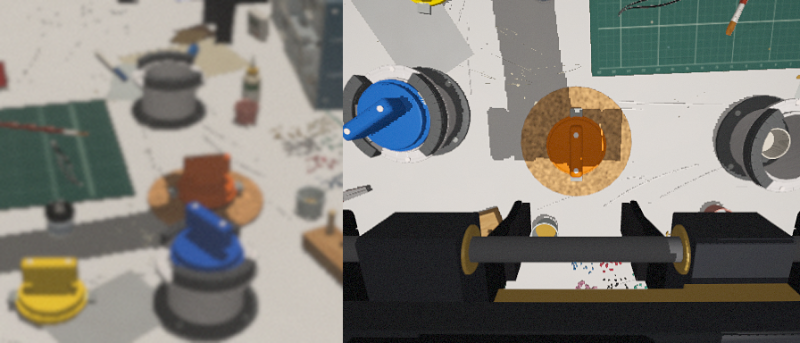

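The lid stands upright in the middle of the mat at (576,145), lugs included. The orange pot is open, the blue one is untouched, and the robot is clear.

```bash
python3 -c "
from workcell import manip
print(manip.job_done())"
```

```text
the job is handed in; nothing more can be done
None
```

The orange lid was turned to the gaps, lifted off and set upright in the middle of the cork mat; the blue-lidded pot was left alone, and the job was handed in at about 17 s with the arm clear.

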